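# Unhook the stop-off plate and set it in the core box

### The job

The next core is a short one: take the stop-off plate off its barbed hook by raising it, tilting it and backing it over the barb, without forcing it against the hook, and put it down through the slot of the guide block on the core box until it stands on the bottom of the trough, then let go of it. Leave the sand core, the mallet and the sanding block as they are.

Things in the scene. Friction and masses are not known exactly. Their poses are not given: they have to be found in the camera images.
- hook_stand: Hook stand, screwed down: base 150x90x8 mm, grey square post 20 mm wide, 139 mm tall, and a hook of 7 mm round steel bar. Origin on the bench below the middle of the hook's arm, where the plate hangs; x points the way the hook points (post to hook end), z up. Post at x = -60 mm; the arm is level along x, bar centre 128 mm up, out to x = 35 mm. Nothing is taller than 172 mm.
- hook_elbow (a point): Where the hook's level arm meets its upright end (bar centre), x = 35 mm, 128 mm up in the stand; axes as the stand's. The upright goes 40 mm straight up from here.
- hook_tip (a point): Upper end of the hook's upright (bar centre), 40 mm above hook_elbow. From here a barb 5.6 mm thick runs back towards the post: 12 mm along -x and 6.5 mm down.
- plate_grip (a point): Stop-off plate of aluminium, 8 mm thick, 190 mm tall, 0.14 to 0.28 kg, hanging upright on the hook's arm by its eye. This point: centre of the wooden grip at its top, 16 mm thick (x), 40 wide (y), 36 tall (z); its upper end is 18 mm above. Axes: x through the thickness, along the hook's arm but for 3 degrees; y width; z up. Front and back are alike.
- plate_eye (a point): Centre of the plate's eye, an oblong hole 20 mm wide (y), 40 mm tall (z), 78 mm below plate_grip; its upper edge rests on the arm. Upright, the plate cannot pass the hook's end: with its top leaning about 45 degrees towards the post and its foot swung out, the hook's upright and barb pass through the eye as it is raised. Between eye and grip it is solid, 40 mm wide.
- plate_foot (a point): Middle of the plate's lower edge, 172 mm below plate_grip, axes the same. The lowest 62 mm is the blade, 64 mm wide (y) and 8 mm thick (x), its lower corners cut off 5 mm, its lower edge eased 1.2 mm.
- core_box: Aluminium core box, screwed down: 220 mm long (x), 100 wide (y), 44 tall, its open trough 67 mm wide. Origin on the bench under its middle, z up. A dark steel guide block, 56 mm long (x), sits astride it, its flat top 70 mm above the bench, clamped within 12 mm of the box's middle along x: just where is not reported, look or feel for it.
- sand_core_mid (a point): Middle (half-way up) of the big sand core, a brown bottle-shaped core 92 mm across and 148 mm tall, standing on the bench. To be left alone.
- mallet: Wooden mallet, 189 mm long and 48 mm high, lying on the bench. To be left alone.
- sanding_block: Sanding block, 66x112x32 mm, lying on the bench. To be left alone.
- trough_floor (a point): Middle of the bottom of the box's trough, 10 mm above the bench, on the box's centre line; axes as the box's. The slot goes right down through the guide block at its middle, 10.6 mm (x) by 67 mm (y): the plate goes in with its x axis along the box's x axis, either way round, and its foot comes to stand on the trough's bottom, 60 mm below the block's top.
Things that resemble listed ones, but are neither listed nor needed, are in the scene too. Leave any black or turquoise look-alike of the part that bears plate_grip alone.

How it is judged:
By the outcome, as a careful person would: the job done as asked, in the order asked, and still so for the second after the job is handed in, with the robot touching nothing.
It also fails if it takes over 58 s, if anything falls off the work surface, if the arm or the gripper's body presses on something with over 40 N, if the wrist force passes 120 N, or if a joint passes its speed limit or range.

### The arm

A 6-joint arm with a two-finger parallel gripper is mounted at the origin on a cart in front of the work surface, level with it; the furniture and walls round the work are solid. World frame = base frame: x ahead of the robot, y to its left, z up, the work surface at z = 0. Lengths are in mm, angles in rad, forces in N, time in s.
With the tool pointing down it reaches from about 350 to 875 mm from the base axis. Payload 15.5 kg.
Tool frame: the origin (TCP) lies on the centre line of the jaws, within the pads' length; the fingertips stand 8 mm ahead of it and the grasp point (between the pads) lies 11 mm behind it; z points along the fingers, y is the line along which they close (so a half turn about z gives the same grasp; the last joint's range is limited). The gripper opens to 85 mm and grips with 20 to 120 N. Pads are 22 mm wide; open, the fingers measure 114 mm over their backs; the gripper's body (76 mm by 85 mm) begins 54 mm behind the grasp point. The pads swing forward as they close: fully open they stand 13 mm farther back than shut.
Start: joints at [-1.444, 0.494, 1.345, -0, 1.302, -0.096], TCP at [138.102, -609.553, 239.277] pointing down, gripper open.
Joint ranges: [-2.91, 2.91], [-0.82, 2.16], [0.22, 2.67], [-1.22, 4.37], [0.12, 2.79], [-3.08, 3.08]. Speed limits (rad/s): [1.89, 1.89, 2.57, 3.01, 3.01, 3.01].

### API

Orientations are given as a unit quaternion [w, x, y, z].
In Python, from workcell import status, viewer, close_job gives the robot as it stands.
- The arm moves only by the shell command python3 -m jog 'ROWS' [FORCE]. ROWS is JSON, a list of rows, each a list of 3 entries, a list of its own where there are three numbers: the shift along the tool's x, y, z in m, then the turn, a rotation vector about the tool's x, y, z in degrees, then the finger opening in m, from 0 to 0.0854. In form: [[[tx, ty, tz], [wx, wy, wz], claw], ...]. A call has 1 to 10 rows; each row shifts and turns the commanded pose from where the row before left it, along the tool's axes as they then stand; what a row does not reach is not made up. A row lasts 1/10 s, in which the tool goes at most 50 mm and 8.59 degrees, less where a joint would pass 70% of its speed; a pose out of reach is approached as far as the arm can. A call is refused whole if a number of a shift passes 0.05 or a number of a turn 8.59, either way. A call with a gripper value outside its range is refused whole. The fingers move at their own pace and stop on an object; FORCE is the grip in N (left out, the last holds). Time passes only in rows, so rows that do not move let the fingers close. It gives the time, the measured TCP pose, the force, the opening and the grip force at its end, in the units of the state.
- status.get_state(): the state, without advancing time (a new reading comes with each control period).
- viewer.capture(name): name is "side" or "top"; returns the picture (420x560x3 uint8, red, green, blue); there is no depth.
- viewer.camera_model(name): a dict with "fx", "fy", "cx", "cy" (pixels), "k1" (the pictures are not rectified: a ray, as slopes to the right and down, at radius r is drawn at 1 + k1 r^2 times it, then the intrinsics apply), "T" (4x4, takes a point from camera to world coordinates). Camera axes: x right, y up, looking along -z (the intrinsics and any distortion apply to the point x, -y, -z); pixel columns grow to the right and rows downward; lengths in mm; the calibration is good to about 2 mm. A picture is of the moment at which its call begins. camera_model takes no time and is no camera call.
- close_job(): hands the job in; it is judged then, once.
Trained networks look in the newest picture that a camera, given by its name, has taken for a name from the list of things; names that differ only in an ending like _2 or _b are one class to them, and where a whole thing is asked for, a point or a joint stands for the part that bears it (a point fixed in the world has none). Each returns a list of dicts, best first, with "p" (0 to 1); they miss things now and then, are a little off and sometimes report something else, mostly with a low value. They report only what shows in the picture. A call takes as long as a camera call. They do not tell look-alikes from the thing itself.
- viewer.trace(name, camera): "pixels" (420x560 bool, what is visible of it).
- viewer.mark_of(name, camera): "at" ([x, y, z] in mm, in world coordinates, good to about 4 mm: a listed point, or the origin of a listed thing).
The state is a dict: "clock": time; "qpos": joint angles; "dq": joint speeds; "joint_efforts": joint torques, N m; "eef_pos": TCP position; "eef_rot": TCP orientation; "ft_force": force on the tool from outside, world axes, zero at the start; "wrist_torque": the same for the moment, N m; "finger_gap": finger opening in mm; "finger_force": force on a finger pad.
Only numpy, scipy, OpenCV 4.12 (cv2) and the standard library are available. Lean on these libraries where they do the work, as an engineer would, in place of code of your own. Each camera call takes 0.05 s, during which the arm holds its last target. There are 200 camera calls.

## Working session

There is one attempt and no reset: what is moved stays moved. The work goes in short steps, Python scripts to look and compute and a shell command to move; the robot and the scene stay as the last step left them, time stands still between calls to the robot, and variables do not carry over. Pictures are saved under pics/ and viewed, at most 10 in all, crops included, and the job is handed in when it is done.

```bash
mkdir -p pics; ls
cat > h.py <<'E'
import numpy as np, cv2
from workcell import status, viewer
def snap(n,f):
    im=viewer.capture(n); cv2.imwrite('pics/'+f,im[:,:,::-1]); return im
def proj(n,P):
    m=viewer.camera_model(n); T=np.array(m['T']); p=np.linalg.inv(T)@np.append(P,1)
    u,v=p[0]/-p[2],-p[1]/-p[2]; s=1+m['k1']*(u*u+v*v)
    return np.array([m['fx']*u*s+m['cx'],m['fy']*v*s+m['cy']])
def marks(names,cams=('side','top')):
    for c in cams:
        for k in names:
            for d in viewer.mark_of(k,c)[:3]:
                print(c,k,round(d['p'],2),np.round(d['at'],1),np.round(proj(c,d['at'])))
E
python3 - <<'E'
from h import *
a=snap('side','side0.png');b=snap('top','top0.png')
marks(['hook_stand','hook_elbow','hook_tip','plate_grip','plate_eye','plate_foot','core_box','trough_floor','sand_core_mid','mallet','sanding_block'])
for c in('side','top'): 
    m=viewer.camera_model(c); print(c,m['fx'],m['k1'],np.round(m['T'],3))
print(status.get_state())
E
```

```text
pics
side hook_stand 0.95 [598.4 149.3  -3.3] [312. 235.]
side hook_elbow 0.76 [614.7 120.3 125.9] [322. 201.]
side hook_elbow 0.6 [ 664.7 -198.9   -2.6] [351. 342.]
side hook_tip 0.95 [618.2 119.  172.8] [325. 184.]
side plate_grip 0.9 [441.  217.7 172.2] [255. 164.]
side plate_grip 0.85 [594.4 151.8 189.1] [315. 172.]
side plate_grip 0.59 [642.  319.  174.1] [329. 150.]
side plate_eye 0.78 [641.8 313.3  94.7] [327. 176.]
side plate_eye 0.65 [445.3 219.1  92. ] [258. 190.]
side plate_eye 0.64 [593.7 157.5  17.9] [311. 227.]
side plate_foot 0.87 [444.3 217.    0.9] [258. 218.]
side plate_foot 0.86 [ 6.448e+02  3.170e+02 -2.000e-01] [325. 203.]
side plate_foot 0.81 [593.8 155.3  16.9] [311. 228.]
side trough_floor 0.7 [ 486.3 -256.3   12.4] [258. 358.]
side sand_core_mid 0.89 [682.7 -16.1  75. ] [354. 253.]
side mallet 0.75 [356.  200.4  -2.6] [226. 221.]
side sanding_block 0.9 [ 664.6 -198.3   -3.6] [351. 342.]
top hook_stand 0.66 [597.8 149.6   2.5] [244. 188.]
top hook_elbow 0.58 [621.5 121.9 129.9] [250. 174.]
top hook_tip 0.9 [617.2 116.8 166.1] [251. 174.]
top plate_grip 0.77 [4
[... 1300 characters left out ...]
ay([-1.44349860e+00,  4.93592556e-01,  1.34548306e+00,  8.95692130e-06,
        1.30246394e+00, -9.55095233e-02]), 'dq': array([-3.17973073e-05,  6.57197570e-04, -5.22497803e-04,  9.27197176e-04,
        6.47248177e-04,  4.09640690e-04]), 'joint_efforts': array([-9.85359225e-05, -8.82037067e+01, -3.84250116e+01,  1.19289475e-04,
        8.40467346e-04,  7.29911039e-05]), 'eef_pos': array([ 138.10818188, -609.57308745,  239.28734638]), 'eef_rot': array([2.64767137e-05, 9.93801163e-01, 1.11172153e-01, 4.73963210e-06]), 'ft_force': array([-0.21563439,  0.43336087,  0.02848717]), 'wrist_torque': array([ 0.01232586, -0.04995375,  0.04189691]), 'finger_force': 0.0, 'finger_gap': 85.13824831223768}
```

View pics/side0.png

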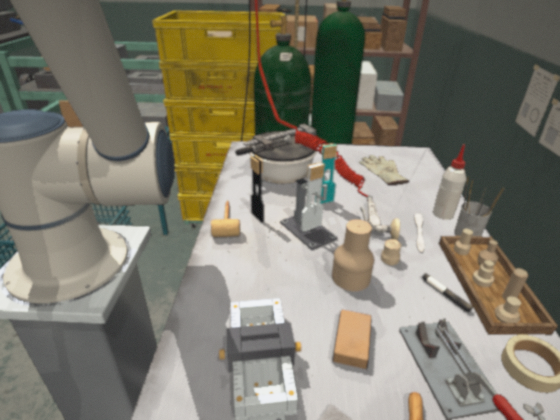

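View pics/top0.png

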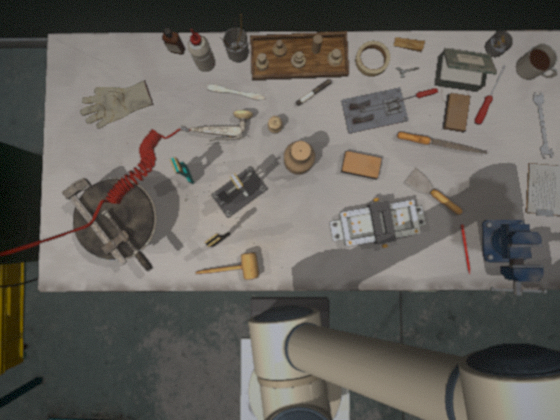

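Run:
```python
import cv2,numpy as np
a=cv2.imread('pics/side0.png')[120:250,220:380];b=cv2.imread('pics/top0.png')[130:270,160:280]
c=cv2.imread('pics/top0.png')[190:270,320:440]
a=cv2.resize(a,None,fx=3.2,fy=3.2,interpolation=3)[:300*2,:500]
b=cv2.resize(b,(257,300),interpolation=3);c=cv2.resize(c,(257,171),interpolation=3)
o=np.zeros((480,780,3),np.uint8);o[:a.shape[0],:a.shape[1]]=a;o[:300,515:772]=b;o[305:476,515:772]=c
cv2.imwrite('pics/crop0.png',o)
```

```text
(no output)
```

View pics/crop0.png

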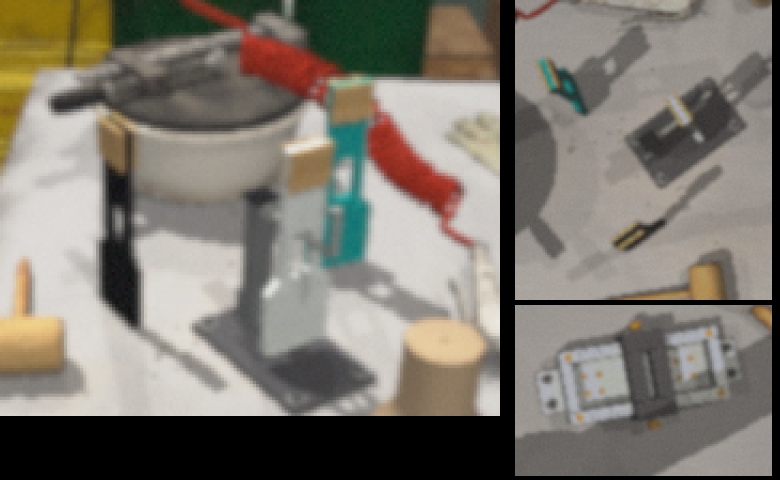

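The side and top pictures show three things that could be taken for the plate:
- a black plate at side (257,175), top (215,238)
- a turquoise plate at side (329,165), top (182,170)
- a bare aluminium plate with a wooden grip, hanging on the hook stand at side (315,180), top (238,182)

I choose the aluminium one, and the crop confirms it hangs on the grey hook. The guide block sits astride the box at top (380,222), with its slot visible. Next I fit the yaws and the slot.

```bash
cat >> h.py <<'E'
def unproj(n,px,z):
    m=viewer.camera_model(n); T=np.array(m['T']); px=np.atleast_2d(px).astype(float)
    d=(px-[m['cx'],m['cy']])/[m['fx'],m['fy']]; u=d.copy()
    for _ in range(5): u=d/(1+m['k1']*(u**2).sum(1,keepdims=True))
    r=np.c_[u[:,0],-u[:,1],-np.ones(len(u))]@T[:3,:3].T
    return T[:3,3]+r*((z-T[2,3])/r[:,2])[:,None]
def mean(n,k=8): return np.mean([viewer.capture(n).astype(float) for _ in range(k)],0)
def warp(im,n,x0,y0,z,L,W,s,yaw):
    # rectified picture of plane z: columns along local x (yaw), rows along -local y, s px/mm
    X,Y=np.meshgrid((np.arange(L*s)/s-L/2),-(np.arange(W*s)/s-W/2)); c,si=np.cos(yaw),np.sin(yaw)
    P=np.stack([x0+c*X-si*Y,y0+si*X+c*Y,0*X+z],-1).reshape(-1,3)
    m=viewer.camera_model(n); T=np.linalg.inv(np.array(m['T'])); p=P@T[:3,:3].T+T[:3,3]
    u=p[:,0]/-p[:,2]; v=p[:,1]/p[:,2]; q=1+m['k1']*(u*u+v*v)
    mx=(m['fx']*u*q+m['cx']).reshape(X.shape).astype(np.float32); my=(m['fy']*v*q+m['cy']).reshape(X.shape).astype(np.float32)
    return cv2.remap(im.astype(np.float32),mx,my,cv2.INTER_CUBIC).clip(0,255)
E
python3 - <<'E'
from h import *
im=mean('top');im2=mean('side'); np.save('top.npy',im); np.save('side.npy',im2)
for n,z in(('hook_stand',8),('core_box',44),('plate_grip',207)):
  for d in viewer.trace(n,'top')[:3]:
    ys,xs=np.nonzero(d['pixels']); P=unproj('top',np.c_[xs,ys],z)[:,:2].astype(np.float32)
    (c,s,a)=cv2.minAreaRect(P); print(n,round(d['p'],2),len(xs),np.round(c,1),np.round(s,1),round(a,1))
E
```

```text
hook_stand 0.67 1358 [584.2 163.4] [ 92.7 152.2] 34.7
plate_grip 0.7 252 [624.7 291. ] [80.4 30.8] 54.3
plate_grip 0.51 100 [587.3 147.6] [50.3 15.3] 37.7
plate_grip 0.5 200 [446.6 199.6] [25.5 64. ] 33.5
```

Run:
```python
from h import *
im=np.load('top.npy')
viewer.capture('top')
for c in ('top','side'):
  if c=='side': viewer.capture(c)
  for d in viewer.trace('core_box',c)[:2]:
    ys,xs=np.nonzero(d['pixels']); P=unproj(c,np.c_[xs,ys],44)[:,:2].astype(np.float32)
    (q,s,a)=cv2.minAreaRect(P); print(c,round(d['p'],2),len(xs),np.round(q,1),np.round(s,1),round(a,1))
marks(['core_box','trough_floor','plate_grip','hook_tip','hook_elbow','plate_eye'])
yaw=np.radians(-80)
a=warp(im,'top',487,-254,70,240,120,3.2,yaw)
b=warp(im,'top',596,151,207.5,120,60,3.2,np.radians(-55.3))
c=warp(im,'top',598,149.4,8,130,60,3.2,np.radians(-55.3))
o=np.zeros((580,770,3),np.uint8);o[:a.shape[0],:a.shape[1]-0]=a[:,:770];o[388:580,:384]=b;o[388:580,385:770]=c[:,:385]
for k in range(0,770,32): o[384:387,k]=255
cv2.imwrite('pics/warp.png',o[:,:,::-1])
```

```text
top 0.66 3119 [ 490.4 -243.1] [274. 142.] 86.6
side 0.92 7336 [ 492.1 -261.9] [144.3 247.3] 2.6
side 0.66 1293 [581.6 209.8] [137.5 359.4] 2.6
side core_box 0.87 [ 488.5 -255.7    2.2] [259. 361.]
side trough_floor 0.71 [ 490.6 -253.3    9.4] [261. 358.]
side plate_grip 0.94 [440.7 219.1 169.4] [255. 165.]
side plate_grip 0.8 [594.7 151.2 191.2] [315. 171.]
side plate_grip 0.8 [641.7 316.7 174.5] [329. 150.]
side hook_tip 0.59 [617.6 120.8 168.3] [325. 186.]
side hook_tip 0.21 [362.  199.8  -3.9] [228. 222.]
side hook_elbow 0.97 [615.  118.6 128.2] [322. 200.]
side plate_eye 0.77 [639.  313.1  96.3] [326. 175.]
side plate_eye 0.72 [445.8 218.   91.9] [258. 191.]
side plate_eye 0.63 [594.8 153.9 110.5] [313. 199.]
top core_box 0.71 [ 488.6 -247.5   -6. ] [375. 223.]
top trough_floor 0.94 [ 488.7 -252.4   12.2] [378. 223.]
top plate_grip 0.74 [640.8 317.  171.6] [176. 165.]
top plate_grip 0.59 [593.1 156.9  19.6] [241. 189.]
top plate_grip 0.53 [599.6 153.7 189.8] [236. 179.]
top hook_tip 0.71 [ 485.5 -254.9   13.9] [379. 224.]
top hook_tip 0.59 [620.  120.4 167.8] [250. 173.]
top hook_elbow 0.81 [621.5 122.1 132.1] [250. 174.]
top plate_eye 0.76 [444.6 217.5  92.8] [217. 239.]
top plate_eye 0.67 [596.7 153.9 111.1] [239. 184.]
top plate_eye 0.52 [640.8 314.7  94.7] [183. 170.]
```

View pics/warp.png

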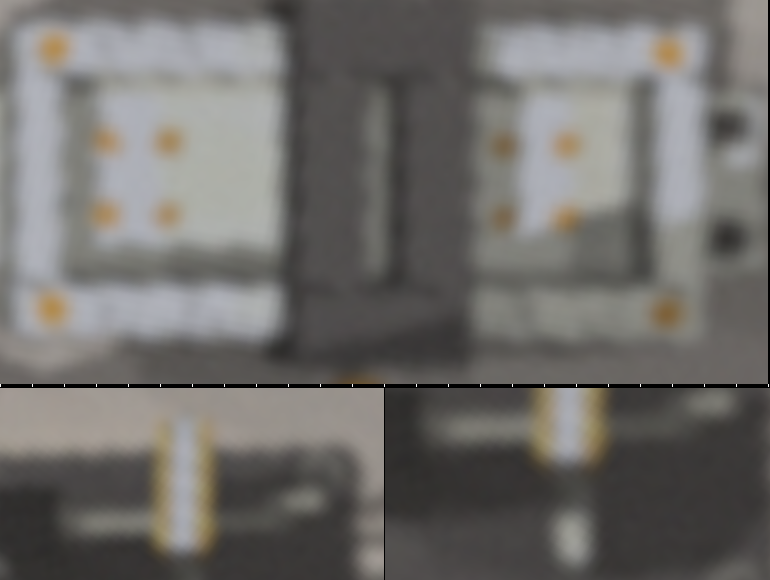

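The rectified view at 3.2 px/mm shows three things:
- The box's brass pins run from (53,47) to (669,52), so the box yaw is about -80.5°.
- The slot sits around column 383, rows 78–282.
- The plate's grip top is at (184,483) and its hook arm is level near row 522.

Now I'll get sub-pixel numbers.

Run:
```python
from h import *
im=np.load('top.npy')
a=warp(im,'top',490.5,-253.4,70,80,100,4,np.radians(-80.46)).mean(2)
p=a[120:280].mean(0); print('slotx',[(round((k/4-40),1),int(v)) for k,v in list(enumerate(p))[::4]])
q=a[:,154:162].mean(1); print('sloty(bright)',[(round(50-k/4,1),int(v)) for k,v in list(enumerate(q))[24:376:6]])
g=warp(im,'top',594.6,153.1,207.5,60,60,4,np.radians(-55.3)); b=g[:,:,2]-g[:,:,0]*0  # blue: white top bright, wood dark
xs=[];ys=[]
for r in range(60,180,6):
    w=np.clip(b[r:r+6,70:170].mean(0)-b[r:r+6,70:170].mean(0).max()*.75,0,None); xs.append((w*np.arange(70,170)).sum()/w.sum()/4-30); ys.append(30-(r+3)/4)
print(np.round(xs,1)); f=np.polyfit(ys[3:-3],xs[3:-3],1); print('plate dyaw deg',-np.degrees(f[0]),'x0',f[1])
h=warp(im,'top',596,151,128,120,60,4,np.radians(-55.3)).mean(2)
for x0 in range(-45,40,5):
    c=h[:,int((x0+60)*4):int((x0+65)*4)].mean(1); k=c[60:200].argmax()+60; print(x0+2.5,30-k/4,int(c[k]),end=' | ')
```

```text
slotx [(-40.0, 173), (-39.0, 173), (-38.0, 173), (-37.0, 171), (-36.0, 166), (-35.0, 159), (-34.0, 149), (-33.0, 135), (-32.0, 120), (-31.0, 103), (-30.0, 88), (-29.0, 77), (-28.0, 70), (-27.0, 68), (-26.0, 70), (-25.0, 73), (-24.0, 77), (-23.0, 79), (-22.0, 80), (-21.0, 80), (-20.0, 80), (-19.0, 80), (-18.0, 80), (-17.0, 80), (-16.0, 80), (-15.0, 80), (-14.0, 80), (-13.0, 80), (-12.0, 79), (-11.0, 79), (-10.0, 80), (-9.0, 82), (-8.0, 85), (-7.0, 90), (-6.0, 95), (-5.0, 100), (-4.0, 104), (-3.0, 106), (-2.0, 105), (-1.0, 101), (0.0, 94), (1.0, 85), (2.0, 75), (3.0, 67), (4.0, 63), (5.0, 62), (6.0, 64), (7.0, 68), (8.0, 73), (9.0, 76), (10.0, 78), (11.0, 79), (12.0, 80), (13.0, 80), (14.0, 80), (15.0, 79), (16.0, 79), (17.0, 80), (18.0, 79), (19.0, 79), (20.0, 79), (21.0, 79), (22.0, 79), (23.0, 80), (24.0, 81), (25.0, 84), (26.0, 88), (27.0, 93), (28.0, 100), (29.0, 106), (30.0, 112), (31.0, 116), (32.0, 119), (33.0, 120), (34.0, 120), (35.0, 118), (36.0, 117), (37.0, 116), (38.0, 117), (39.0, 121)]
sloty(bright) [(44.0, 78), (42.5, 78), (41.0, 78), (39.5, 79), (38.0, 80), (36.5, 78)
[... 387 characters left out ...]
), (-13.0, 96), (-14.5, 96), (-16.0, 97), (-17.5, 98), (-19.0, 99), (-20.5, 98), (-22.0, 98), (-23.5, 97), (-25.0, 95), (-26.5, 90), (-28.0, 84), (-29.5, 76), (-31.0, 69), (-32.5, 65), (-34.0, 66), (-35.5, 70), (-37.0, 73), (-38.5, 76), (-40.0, 77), (-41.5, 78), (-43.0, 78)]
[-0.7 -0.1  0.   0.1  0.1 -0.  -0.1 -0.1 -0.2 -0.2 -0.1 -0.2 -0.3 -0.3
 -0.3 -0.3 -0.3 -0.3 -0.4 -0.5]
plate dyaw deg -1.1618088915916163 x0 -0.16036604555086548
-42.5 0.75 82 | -37.5 0.0 104 | -32.5 0.0 119 | -27.5 0.25 119 | -22.5 0.25 118 | -17.5 0.5 120 | -12.5 0.25 129 | -7.5 -4.0 155 | -2.5 13.5 171 | 2.5 1.5 136 | 7.5 0.25 91 | 12.5 0.5 78 | 17.5 0.25 78 | 22.5 0.75 80 | 27.5 5.5 82 | 32.5 7.0 107 | 37.5 7.5 117 |
```

```bash
python3 -m jog '[[[0,0,0],[0,0,-7.1],0.044],[[0,0,0],[0,0,-7.1],0.044],[[0,0,0],[0,0,-7],0.044],[[0.040,-0.019,0],[0,0,0],0.044],[[0.040,-0.019,0],[0,0,0],0.044],[[0.040,-0.019,0],[0,0,0],0.044],[[0.040,-0.019,0],[0,0,0],0.044],[[0.040,-0.019,0],[0,0,0],0.044],[[0.040,-0.019,0],[0,0,0],0.044],[[0.040,-0.019,0],[0,0,0],0.044]]'
cat >> h.py <<'E'
from scipy.spatial.transform import Rotation as R
def pose():
    s=status.get_state(); q=np.array(s['eef_rot']); return np.array(s['eef_pos']),R.from_quat(np.r_[q[1:],q[0]]),s
def togo(tgt,yawx=None):
    p,r,s=pose(); print('pos',np.round(p,1),'psi',np.round(np.degrees(np.arctan2(*r.as_matrix()[[1,0],[0,0]])),2),'tool delta mm',np.round(r.inv().apply(np.array(tgt)-p),1),'q',np.round(s['qpos'],2),'F',np.round(s['ft_force'],1),'t',s['clock'])
E
python3 -c "
from h import *
togo([595.3,152.3,239])"
```

```text
clock: 3.95
eef_pos: [296.6, -341.3, 239.5]
eef_rot: [0.0, 0.956, 0.292, 0.0]
ft_force: [1.2, -0.4, -0.3]
finger_gap: 44.1
finger_force: 0.0
pos [ 296.6 -341.3  239.5] psi 33.95 tool delta mm [ 5.234e+02 -2.427e+02  3.000e-01] q [-0.99  0.25  1.75  0.    1.14 -0.01] F [ 1.2 -0.4 -0.3] t 3.95
```

```bash
python3 -m jog '[[[0.040,-0.0187,0],[0,0,0],0.044],[[0.040,-0.0187,0],[0,0,0],0.044],[[0.040,-0.0187,0],[0,0,0],0.044],[[0.040,-0.0187,0],[0,0,0],0.044],[[0.040,-0.0187,0],[0,0,0],0.044],[[0.040,-0.0187,0],[0,0,0],0.044],[[0.040,-0.0187,0],[0,0,0],0.044],[[0.040,-0.0187,0],[0,0,0],0.044],[[0.040,-0.0187,0],[0,0,0],0.044],[[0.040,-0.0187,0],[0,0,0],0.044]]'
python3 -m jog '[[[0.030,-0.014,0],[0,0,0],0.040],[[0.030,-0.014,0],[0,0,0],0.040],[[0.020,-0.009,0],[0,0,0],0.040],[[0,0,0],[0,0,0],0.040],[[0,0,0],[0,0,0],0.040]]'
python3 -c "
from h import *
togo([595.3,152.3,184])"
```

```text
clock: 4.95
eef_pos: [524.0, 37.6, 239.5]
eef_rot: [0.0, 0.956, 0.292, 0.0]
ft_force: [0.4, -1.8, -0.5]
finger_gap: 44.3
finger_force: 0.0
clock: 5.45
eef_pos: [568.8, 111.2, 239.1]
eef_rot: [0.0, 0.956, 0.292, -0.0]
ft_force: [0.0, 0.1, 0.1]
finger_gap: 40.0
finger_force: 0.0
pos [568.8 111.2 239.1] psi 34.01 tool delta mm [ 45.  -19.2  55. ] q [ 0.09  0.43  1.46 -0.    1.25  1.07] F [0.  0.1 0.1] t 5.45
```

```bash
python3 -m jog '[[[0.0225,-0.0096,0],[0,0,0],0.040],[[0.0225,-0.0096,0],[0,0,0],0.040],[[0,0,0],[0,0,0],0.040],[[0,0,0.018],[0,0,0],0.040],[[0,0,0.014],[0,0,0],0.040],[[0,0,0],[0,0,0],0.040]]'
python3 - <<'E'
from h import *
togo([595.3,152.3,184])
a=snap('side','s1.png')[100:220,240:400];b=viewer.capture('top')[120:240,160:320]
o=np.hstack([cv2.resize(a,None,fx=2.4,fy=2.4,interpolation=3),cv2.resize(b,None,fx=2.4,fy=2.4,interpolation=3)])
cv2.imwrite('pics/c1.png',o[:,:,::-1])
E
```

```text
clock: 6.05
eef_pos: [594.0, 150.9, 205.7]
eef_rot: [-0.0, 0.957, 0.292, -0.002]
ft_force: [0.1, 0.1, -0.2]
finger_gap: 40.0
finger_force: 0.0
pos [594.  150.9 205.7] psi 33.92 tool delta mm [ 1.9 -0.5 21.7] q [ 0.15  0.51  1.42 -0.    1.22  1.13] F [ 0.1  0.1 -0.2] t 6.05
```

View pics/c1.png

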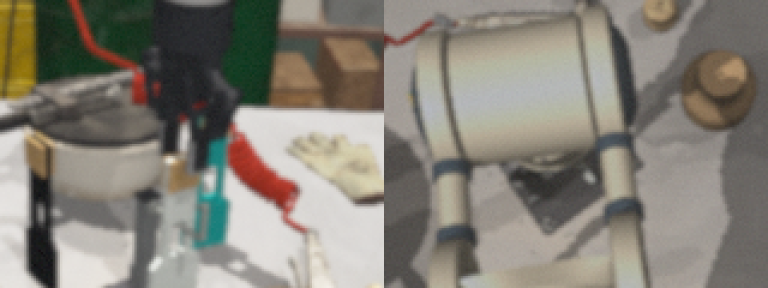

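Run:
```python
from h import *
c=np.array([594,150.9,0]);d=np.array([.559,-.829,0])
f=lambda P:np.round((proj('side',P)-[240,100])*2.4)
for z in (200,205): print('fingers',f(c+27*d+[0,0,z]),f(c-27*d+[0,0,z]))
for g in([595.3,152.3],[594.6,153.1]): print('platetop',f(np.r_[g,207.5]),'gripbottom front', f(np.r_[g,171.5]+8*d))
m=viewer.mark_of('plate_grip','side'); print([(round(x['p'],2),np.round(x['at'],1)) for x in m])
a=cv2.imread('pics/s1.png')[145:190,295:345]; cv2.imwrite('pics/c2.png',cv2.resize(a,None,fx=12,fy=12,interpolation=3))
```

```text
fingers [197. 174.] [165. 153.]
fingers [197. 169.] [166. 148.]
platetop [182. 156.] gripbottom front [185. 190.]
platetop [182. 155.] gripbottom front [184. 190.]
[(0.71, array([640.7, 318.3, 174.7])), (0.63, array([595.6, 148.1, 188.7])), (0.6, array([442.7, 219.3, 170.7]))]
```

View pics/c2.png

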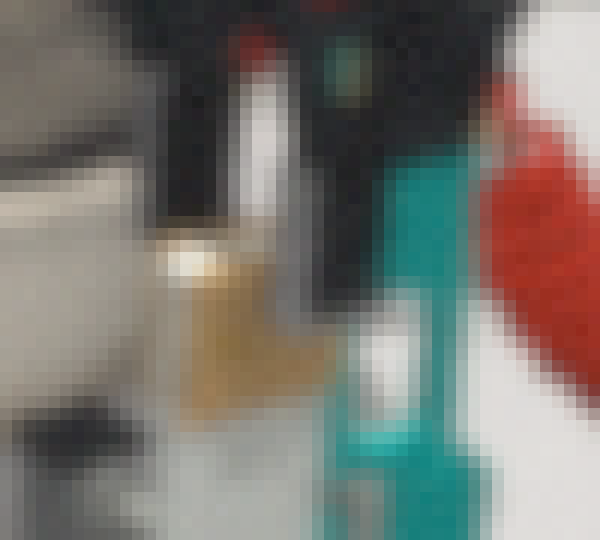

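The close crop shows the aluminium plate's wooden grip at (260,330), between the fingertips at (185,215) and (335,310). This matches the projections, so I go down and close.

```bash
python3 -m jog '[[[0.001,0,0.008],[0,0,0],0.040],[[0.001,-0.0005,0.008],[0,0,0],0.040],[[0,0,0.005],[0,0,0],0.040],[[0,0,0],[0,0,0],0.040],[[0,0,0],[0,0,0],0.010],[[0,0,0],[0,0,0],0.010],[[0,0,0],[0,0,0],0.010],[[0,0,0],[0,0,0],0.010],[[0,0,0],[0,0,0],0.010]]' 70
python3 -c "
from h import *
togo([595.3,152.3,184])"
```

```text
clock: 7.1
eef_pos: [597.1, 153.8, 186.6]
eef_rot: [-0.0, 0.956, 0.292, 0.0]
ft_force: [-0.7, 0.9, 1.7]
finger_gap: 15.0
finger_force: 68.5
pos [597.1 153.8 186.6] psi 33.97 tool delta mm [-2.4  0.2  2.6] q [0.16 0.53 1.43 0.   1.18 1.13] F [-0.7  0.9  1.7] t 7.1
```

```bash
cat > plan.py <<'E'
import numpy as np
def rows(W,L=75.1):
    # W: list of (Ex,Ez,theta deg) waypoints, hook frame; prints ty,tz mm and wx per row
    t=lambda w:np.array([w[0],w[1]])-L*np.array([np.sin(np.radians(w[2])),-np.cos(np.radians(w[2]))])
    for a,b in zip(W[:-1],W[1:]):
        d=t(b)-t(a); th=np.radians(a[2]); y=np.array([np.cos(th),np.sin(th)]); z=np.array([np.sin(th),-np.cos(th)])
        print(b,'ty %.1f tz %.1f wx %.2f'%(d@y,d@z,-(b[2]-a[2])))
E
python3 - <<'E'
from plan import rows
A=[(-5,111.5,0),(-5,120,0),(-5,128,0),(0,128,7.5),(5,128,15),(10,128,22.5),(15,129,30),(20,129,37.5),(25,129,45)]
B=[(25,129,45),(33,129.5,45),(32.3,142,45),(31.5,154,45),(35,160,45),(39,166,45),(50,177,45),(65,192,45),(80,215,45)]
rows(A);print();rows(B)
E
```

```text
(-5, 120, 0) ty 0.0 tz -8.5 wx 0.00
(-5, 128, 0) ty 0.0 tz -8.0 wx 0.00
(0, 128, 7.5) ty -4.8 tz 0.6 wx -7.50
(5, 128, 15) ty -4.8 tz 1.3 wx -7.50
(10, 128, 22.5) ty -5.0 tz 1.9 wx -7.50
(15, 129, 30) ty -4.8 tz 1.6 wx -7.50
(20, 129, 37.5) ty -5.5 tz 3.1 wx -7.50
(25, 129, 45) ty -5.8 tz 3.7 wx -7.50

(33, 129.5, 45) ty 6.0 tz 5.3 wx 0.00
(32.3, 142, 45) ty 8.3 tz -9.3 wx 0.00
(31.5, 154, 45) ty 7.9 tz -9.1 wx 0.00
(35, 160, 45) ty 6.7 tz -1.8 wx 0.00
(39, 166, 45) ty 7.1 tz -1.4 wx 0.00
(50, 177, 45) ty 15.6 tz -0.0 wx 0.00
(65, 192, 45) ty 21.2 tz -0.0 wx 0.00
(80, 215, 45) ty 26.9 tz -5.7 wx 0.00
```

```bash
python3 -m jog '[[[0,0,-0.0085],[0,0,0],0.010],[[0,0,-0.008],[0,0,0],0.010],[[0,0,0],[0,0,0],0.010],[[0,-0.0048,0.0006],[-7.5,0,0],0.010],[[0,0,0],[0,0,0],0.010],[[0,-0.0048,0.0013],[-7.5,0,0],0.010],[[0,0,0],[0,0,0],0.010],[[0,-0.005,0.0019],[-7.5,0,0],0.010],[[0,0,0],[0,0,0],0.010]]' 70
cat >> h.py <<'E'
def eye(L=75.1):
    p,r,s=pose(); z=r.as_matrix()[:,2]; E=p+L*z; d=E-[597.4,149,0]; h=np.radians(-55)
    print('E hook xyz',np.round([d[0]*np.cos(h)+d[1]*np.sin(h),-d[0]*np.sin(h)+d[1]*np.cos(h),E[2]],1),'tilt',np.round(np.degrees(np.arccos(-z[2])),1),'tp',np.round(p,1),'q',np.round(s['qpos'],2),'F',np.round(s['ft_force'],1),'M',np.round(s['wrist_torque'],2),'gap',round(s['finger_gap'],1),'t',s['clock'])
E
python3 -c "
from h import *
eye()"
```

```text
clock: 8.0
eef_pos: [587.8, 166.0, 196.0]
eef_rot: [0.187, 0.938, 0.288, 0.056]
ft_force: [-0.9, 0.6, -2.8]
finger_gap: 14.9
finger_force: 69.2
E hook xyz [  9.3   1.2 126.6] tilt 22.5 tp [587.8 166.  196. ] q [ 0.38  0.51  1.53 -0.44  1.06  1.56] F [-0.9  0.6 -2.8] M [0.39 0.24 0.  ] gap 14.9 t 8.0
```

```bash
python3 -m jog '[[[0,-0.0045,0.0008],[-7.5,0,0],0.010],[[0,0,0],[0,0,0],0.010],[[0,-0.0055,0.003],[-7.5,0,0],0.010],[[0,0,0],[0,0,0],0.010],[[0,-0.0055,0.003],[-7.5,0,0],0.010],[[0,0,0],[0,0,0],0.010],[[0,0,0],[0,0,0],0.010]]' 70
python3 -c "
from h import *
eye()"
```

```text
clock: 8.7
eef_pos: [583.6, 172.7, 183.0]
eef_rot: [0.364, 0.885, 0.27, 0.109]
ft_force: [0.7, -1.2, -3.7]
finger_gap: 14.7
finger_force: 69.3
E hook xyz [ 25.5   1.1 129.5] tilt 44.6 tp [583.6 172.7 183. ] q [ 0.57  0.62  1.6  -0.9   1.11  2.05] F [ 0.7 -1.2 -3.7] M [ 0.63  0.34 -0.04] gap 14.7 t 8.7
```

```bash
python3 -m jog '[[[0,0.006,0.005],[0,0,0],0.010],[[0,0,0],[0,0,0],0.010],[[0,0.0042,-0.0046],[0,0,0],0.010],[[0,0.0042,-0.0046],[0,0,0],0.010],[[0,0,0],[0,0,0],0.010],[[0,0,0],[0,0,0],0.010]]' 70
python3 - <<'E'
from h import *
eye()
im=viewer.capture('side')[140:240,270:370]; cv2.imwrite('pics/c3.png',cv2.resize(im,None,fx=6,fy=6,interpolation=3)[:,:,::-1])
E
```

```text
clock: 9.3
eef_pos: [588.0, 167.3, 197.1]
eef_rot: [0.366, 0.884, 0.27, 0.112]
ft_force: [0.6, 0.3, -3.5]
finger_gap: 15.0
finger_force: 69.3
E hook xyz [ 32.6   1.9 144. ] tilt 45.0 tp [588.  167.3 197.1] q [ 0.56  0.6   1.6  -0.9   1.12  2.03] F [ 0.6  0.3 -3.5] M [ 0.59  0.51 -0.02] gap 15.0 t 9.3
```

View pics/c3.png

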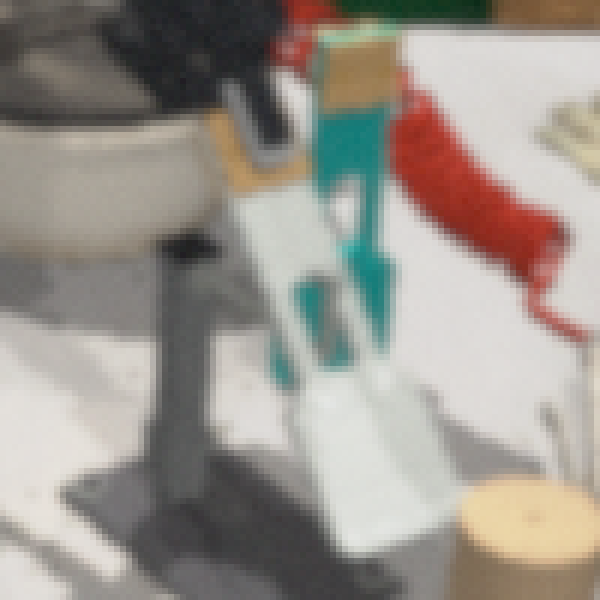

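The crop shows the plate tilted, its eye at (325,315), and the hook's upright showing through the eye just right of centre. It isn't touching and the force is only the plate's weight, so I carry on over the barb.

```bash
python3 -m jog '[[[0.001,0.0035,-0.0042],[0,0,0],0.010],[[0,0.0035,-0.0042],[0,0,0],0.010],[[0,0,0],[0,0,0],0.010],[[0,0.006,-0.0015],[0,0,0],0.010],[[0,0.007,-0.0014],[0,0,0],0.010],[[0,0,0],[0,0,0],0.010]]' 70
python3 -c "
from h import *
eye()"
```

```text
clock: 9.95
eef_pos: [592.7, 162.2, 219.9]
eef_rot: [0.366, 0.884, 0.269, 0.112]
ft_force: [0.2, 0.3, -2.9]
finger_gap: 15.1
finger_force: 69.4
E hook xyz [ 39.6   2.8 166.8] tilt 45.0 tp [592.7 162.2 219.9] q [ 0.55  0.57  1.58 -0.89  1.15  1.98] F [ 0.2  0.3 -2.9] M [0.64 0.47 0.03] gap 15.1 t 9.95
```

```bash
python3 -m jog '[[[0,0.008,0],[0,0,0],0.010],[[0,0.010,0],[0,0,0],0.010],[[0,0.018,0],[0,0,0],0.010],[[0,0.025,-0.005],[0,0,0],0.010],[[0,0.03,-0.02],[0,0,0],0.010],[[0,0.03,-0.02],[0,0,0],0.010],[[0,0.03,-0.02],[0,0,0],0.010],[[0,0,0],[0,0,0],0.010]]' 70
python3 - <<'E'
from h import *
eye()
im=viewer.capture('side')[60:260,230:430]; cv2.imwrite('pics/c4.png',cv2.resize(im,None,fx=3,fy=3,interpolation=3)[:,:,::-1])
E
```

```text
clock: 10.75
eef_pos: [627.8, 111.3, 377.5]
eef_rot: [0.366, 0.884, 0.268, 0.115]
ft_force: [-0.4, 0.1, -2.2]
finger_gap: 15.1
finger_force: 69.3
E hook xyz [101.5   2.7 324.5] tilt 45.1 tp [627.8 111.3 377.5] q [ 0.44  0.39  1.4  -0.81  1.31  1.63] F [-0.4  0.1 -2.2] M [0.6  0.38 0.  ] gap 15.1 t 10.75
```

View pics/c4.png

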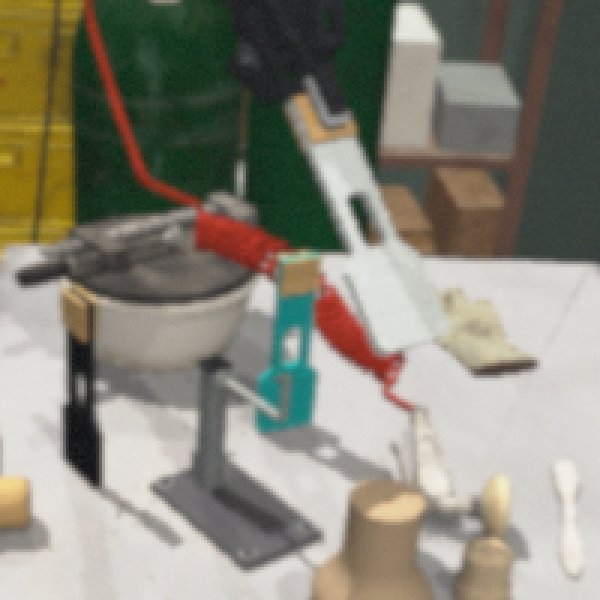

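```bash
python3 -m jog '[[[0,0,0],[7.5,0,0],0.010],[[0,0,0],[7.5,0,0],0.010],[[0,0,0],[7.5,0,0],0.010],[[0,0,0],[7.5,0,0],0.010],[[0,0,0],[7.5,0,0],0.010],[[0,0,0],[7.5,0,0],0.010],[[0,0,0],[0,0,8.1],0.010],[[0,0,0],[0,0,8.1],0.010],[[0,0,0],[0,0,8.2],0.010],[[0,0,0],[0,0,0],0.010]]' 70
python3 -c "
from h import *
togo([490.6,-253.9,340]);eye()"
```

```text
clock: 11.8
eef_pos: [625.8, 111.7, 370.3]
eef_rot: [0.0, 0.997, 0.082, -0.001]
ft_force: [-0.1, -0.2, -2.0]
finger_gap: 14.9
finger_force: 69.4
pos [625.8 111.7 370.3] psi 9.36 tool delta mm [-192.8  338.8   30.8] q [ 0.08  0.42  1.11 -0.    1.61  1.49] F [-0.1 -0.2 -2. ] t 11.8
E hook xyz [ 46.7   1.7 295.2] tilt 0.1 tp [625.8 111.7 370.3] q [ 0.08  0.42  1.11 -0.    1.61  1.49] F [-0.1 -0.2 -2. ] M [-0.03 -0.04  0.03] gap 14.9 t 11.8
```

```bash
python3 -m jog '[[[-0.0193,0.034,0],[0,0,0],0.010],[[-0.0193,0.034,0],[0,0,0],0.010],[[-0.0193,0.034,0],[0,0,0],0.010],[[-0.0193,0.034,0],[0,0,0],0.010],[[-0.0193,0.034,0],[0,0,0],0.010],[[-0.0193,0.034,0],[0,0,0],0.010],[[-0.0193,0.034,0],[0,0,0],0.010],[[-0.0193,0.034,0],[0,0,0],0.010],[[-0.0193,0.034,0],[0,0,0],0.010],[[-0.0193,0.034,0],[0,0,0],0.010]]' 70
python3 -m jog '[[[0,0,0.030],[0,0,0],0.010],[[0,0,0.030],[0,0,0],0.010],[[0,0,0],[0,0,0],0.010],[[0,0,0],[0,0,0],0.010]]' 70
python3 -c "
from h import *
togo([490.6,-253.9,247])"
```

```text
clock: 12.8
eef_pos: [491.2, -256.5, 371.0]
eef_rot: [-0.0, 0.996, 0.086, -0.001]
ft_force: [0.9, -0.3, -2.0]
finger_gap: 15.0
finger_force: 69.4
clock: 13.2
eef_pos: [492.2, -255.0, 311.8]
eef_rot: [-0.0, 0.996, 0.085, -0.001]
ft_force: [-0.3, 0.2, -1.6]
finger_gap: 14.8
finger_force: 69.5
pos [ 492.2 -255.   311.8] psi 9.72 tool delta mm [-1.3 -1.3 64.8] q [-0.59  0.33  1.41 -0.    1.4   0.82] F [-0.3  0.2 -1.6] t 13.2
```

```bash
python3 -m jog '[[[0,-0.0013,0.020],[0,0,0],0.010],[[0,0,0.020],[0,0,0],0.010],[[0,0,0.017],[0,0,0],0.010],[[0,0,0],[0,0,0],0.010],[[0,0,0],[0,0,0],0.010]]' 70
python3 - <<'E'
from h import *
togo([490.6,-253.9,247])
im=mean('side',6); np.save('side2.npy',im)
b=np.load('side.npy')
f=lambda x:cv2.resize(x.astype(np.float32)[250:400,205:310],None,fx=3.7,fy=3.7,interpolation=3).clip(0,255)
cv2.imwrite('pics/c5.png',np.hstack([f(b),f(im)])[:,:,::-1])
marks(['plate_foot','trough_floor','plate_grip'],['side'])
viewer.capture('top'); marks(['plate_foot','trough_floor'],['top'])
E
```

```text
clock: 13.7
eef_pos: [492.8, -254.1, 256.1]
eef_rot: [0.0, 0.996, 0.084, 0.001]
ft_force: [-0.1, -0.2, -3.2]
finger_gap: 15.2
finger_force: 69.6
pos [ 492.8 -254.1  256.1] psi 9.64 tool delta mm [-2.2 -0.6  9.1] q [-0.58  0.38  1.5  -0.    1.26  0.82] F [-0.1 -0.2 -3.2] t 13.7
side plate_foot 0.92 [643.5 318.4   0.9] [325. 202.]
side plate_foot 0.67 [ 491.5 -252.6   85.1] [261. 331.]
side trough_floor 0.81 [ 485.8 -253.3    9.7] [258. 358.]
side plate_grip 0.71 [644.1 315.8 174.1] [330. 150.]
side plate_grip 0.64 [ 490.  -256.2  257.5] [258. 255.]
top plate_foot 0.58 [442.3 220.1  -1.5] [221. 239.]
top plate_foot 0.51 [645.3 319.    0.9] [188. 173.]
top plate_foot 0.43 [ 484.9 -251.4   87.4] [383. 224.]
top trough_floor 0.95 [ 487.1 -253.7   12.3] [378. 224.][ WARN:0@22.061] global loadsave.cpp:1063 imwrite_ Unsupported depth image for selected encoder is fallbacked to CV_8U.
```

View pics/c5.png

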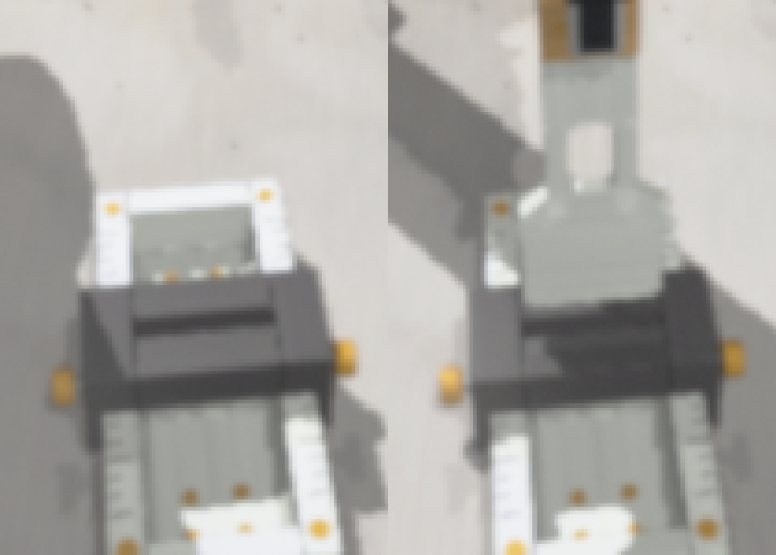

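The picture shows the blade hanging over the guide block: blade edges at about 522 and 672, slot ends at about 522 and 662, slightly behind the foot. I'll measure the offset numerically.

Run:
```python
from h import *
from scipy.ndimage import map_coordinates as mc
b=np.load('side.npy').mean(2); im=np.load('side2.npy').mean(2)
p,r,s=pose(); M=r.as_matrix(); tx,ty=M[:,0],M[:,1]
o=np.array([490.6,-253.9,70.])
S=lambda I,P:mc(I,np.array([proj('side',q)[::-1] for q in P]).T,order=3)
yw=np.radians(-80.46); X=np.array([np.cos(yw),np.sin(yw),0]); Y=np.array([-X[1],X[0],0])
# slot along local y, over x offsets, and along local x
t=np.arange(-40,41,1.)
def half(t,v,lo,hi):
    k=(t>=lo)&(t<=hi); g=np.abs(np.gradient(v))[k]; i=g.argmax(); return round(t[k][i],1),round(float((g*t[k]).sum()/g.sum()),2)
L=np.mean([S(b,[o+x*X+y*Y for y in t]) for x in (-4,-3,-2)],0); print('slot y prof',list(zip(t[::2].astype(int),L[::2].astype(int))))
u=np.arange(-36,36,1.); K=np.mean([S(b,[o+x*X+y*Y for x in u]) for y in range(-24,25,4)],0); print('slot x prof',list(zip(u.astype(int),K.astype(int))))
f=p+169.1*M[:,2]; print('foot expect',np.round(f,1),'rel slot local x,y',np.round([(f-o)@X,(f-o)@Y],1))
for h in (12,25,40,50):
    B=S(im,[f+4*ty+[0,0,h]+a*tx for a in t]); print('blade h',h,list(zip(t[::2].astype(int),B[::2].astype(int))))
hh=np.arange(-15,16,1.); B=np.mean([S(im,[f+4*ty+[0,0,h]+a*tx for h in hh]) for a in range(-22,22,4)],0); print('foot z',list(zip(hh.astype(int),B.astype(int))))
```

```text
slot y prof [(np.int64(-40), np.int64(118)), (np.int64(-38), np.int64(116)), (np.int64(-36), np.int64(105)), (np.int64(-34), np.int64(85)), (np.int64(-32), np.int64(75)), (np.int64(-30), np.int64(75)), (np.int64(-28), np.int64(75)), (np.int64(-26), np.int64(74)), (np.int64(-24), np.int64(75)), (np.int64(-22), np.int64(74)), (np.int64(-20), np.int64(74)), (np.int64(-18), np.int64(75)), (np.int64(-16), np.int64(74)), (np.int64(-14), np.int64(74)), (np.int64(-12), np.int64(73)), (np.int64(-10), np.int64(74)), (np.int64(-8), np.int64(73)), (np.int64(-6), np.int64(72)), (np.int64(-4), np.int64(72)), (np.int64(-2), np.int64(72)), (np.int64(0), np.int64(73)), (np.int64(2), np.int64(73)), (np.int64(4), np.int64(73)), (np.int64(6), np.int64(72)), (np.int64(8), np.int64(72)), (np.int64(10), np.int64(72)), (np.int64(12), np.int64(72)), (np.int64(14), np.int64(71)), (np.int64(16), np.int64(71)), (np.int64(18), np.int64(72)), (np.int64(20), np.int64(72)), (np.int64(22), np.int64(72)), (np.int64(24), np.int64(72)), (np.int64(26), np.int64(72)), (np.int64(28), np.int64(72)), (np.int64(30), np.int64
[... 7883 characters left out ...]
(69)), (np.int64(-7), np.int64(71)), (np.int64(-6), np.int64(73)), (np.int64(-5), np.int64(76)), (np.int64(-4), np.int64(80)), (np.int64(-3), np.int64(83)), (np.int64(-2), np.int64(87)), (np.int64(-1), np.int64(90)), (np.int64(0), np.int64(94)), (np.int64(1), np.int64(99)), (np.int64(2), np.int64(106)), (np.int64(3), np.int64(116)), (np.int64(4), np.int64(127)), (np.int64(5), np.int64(138)), (np.int64(6), np.int64(148)), (np.int64(7), np.int64(156)), (np.int64(8), np.int64(162)), (np.int64(9), np.int64(165)), (np.int64(10), np.int64(167)), (np.int64(11), np.int64(168)), (np.int64(12), np.int64(168)), (np.int64(13), np.int64(168)), (np.int64(14), np.int64(167)), (np.int64(15), np.int64(167))]
```

Run:
```python
from h import *
from scipy.ndimage import map_coordinates as mc
im=np.load('side2.npy')[:,:,2]
p,r,s=pose(); M=r.as_matrix(); tx,ty=M[:,0],M[:,1]; f=p+169.1*M[:,2]-1.5*tx
S=lambda P:mc(im,np.array([proj('side',q)[::-1] for q in P]).T,order=3)
def edge(h0,aa,off,w=9):
    h=np.arange(h0-w,h0+w+.1,.5); v=np.mean([S([f+off*ty+[0,0,x]+a*tx for x in h]) for a in aa],0); g=np.gradient(v); k=np.abs(g).argmax(); print(h0,'edge at',h[k]-h0,'vals',v[::4].astype(int))
edge(1.2,range(-22,23,4),4); edge(74,[-4,-2,0,2,4],4,8); edge(114,[-4,-2,0,2,4],4,8)
edge(154,[-15,-14,14,15],8); edge(190,[-16,-15,15,16],8)
```

```text
1.2 edge at 3.0 vals [ 70  74  80  87  94 107 127 147 160 165]
74 edge at 2.5 vals [166 166 165 165 167 174 183 189 192]
114 edge at 3.5 vals [205 205 205 204 202 194 183 173 168]
154 edge at 2.5 vals [167 165 162 160 156 142 118  97  90  91]
190 edge at 3.5 vals [ 84  83  77  69  65  69  83  99 101  91]
```

```bash
cat >> h.py <<'E'
def avg(k=10):
    ps=[];fs=[];ms=[];rs=[]
    for _ in range(k):
        viewer.capture('top'); p,r,s=pose(); ps.append(p);fs.append(s['ft_force']);ms.append(s['wrist_torque']);rs.append(r.as_quat())
    r=R.from_quat(rs).mean(); M=r.as_matrix(); p=np.mean(ps,0)
    f=p+169.1*M[:,2]-1.5*M[:,0]; o=np.array([490.6,-253.9,70]); yw=np.radians(-80.46); X=np.array([np.cos(yw),np.sin(yw),0]); Y=np.array([-X[1],X[0],0])
    print('p',np.round(p,1),'sd',np.round(np.std(ps,0),1),'psi',np.round(np.degrees(np.arctan2(M[1,0],M[0,0])),2),'z',np.round(M[:,2],3),'foot rel slot X,Y,z',np.round([(f-o)@X,(f-o)@Y,f[2]],1),'F',np.round(np.mean(fs,0),1),'M',np.round(np.mean(ms,0),2),s['clock'])
E
python3 -c "
from h import *
avg()"
```

```text
p [ 492.1 -253.9  254.6] sd [0. 0. 0.] psi 9.57 z [-0.  0. -1.] foot rel slot X,Y,z [ 0.2 -0.  85.5] F [ 0.1 -0.3 -2.3] M [ 0.01 -0.02  0.01] 14.8
```

```bash
python3 -m jog '[[[-0.0005,-0.0004,0.008],[0,0,0],0.010],[[0,0,0.006],[0,0,0],0.010],[[0,0,0.002],[0,0,0],0.010],[[0,0,0.001],[0,0,0],0.010],[[0,0,0.001],[0,0,0],0.010],[[0,0,0.001],[0,0,0],0.010],[[0,0,0.001],[0,0,0],0.010],[[0,0,0],[0,0,0],0.010],[[0,0,0],[0,0,0],0.010]]' 70
python3 -c "
from h import *
avg(3)"
```

```text
clock: 15.7
eef_pos: [491.5, -253.6, 234.4]
eef_rot: [-0.0, 0.997, 0.083, -0.0]
ft_force: [0.7, -0.6, -2.5]
finger_gap: 15.0
finger_force: 69.7
p [ 491.5 -253.6  234.5] sd [0. 0. 0.] psi 9.57 z [-0.  0. -1.] foot rel slot X,Y,z [-0.2 -0.6 65.4] F [ 0.6 -1.1 -3. ] M [-0.2  -0.04 -0.  ] 15.85
```

```bash
python3 -m jog '[[[0,0,0.001],[0,0,0],0.010],[[0,0,0.001],[0,0,0],0.010],[[0,0,0.001],[0,0,0],0.010],[[0,0,0.001],[0,0,0],0.010],[[0,0,0.001],[0,0,0],0.010],[[0,0,0],[0,0,0],0.010],[[0,0,0],[0,0,0],0.010]]' 70
python3 -c "
from h import *
avg(3)"
```

```text
clock: 16.55
eef_pos: [491.6, -253.6, 229.6]
eef_rot: [-0.0, 0.997, 0.083, -0.0]
ft_force: [-0.2, -0.6, -3.1]
finger_gap: 14.6
finger_force: 69.7
p [ 491.5 -253.6  229.6] sd [0. 0. 0.] psi 9.56 z [-0.  0. -1.] foot rel slot X,Y,z [-0.2 -0.5 60.5] F [ 0.2 -0.7 -2.8] M [-0.18 -0.04  0.  ] 16.7
```

```bash
python3 -m jog '[[[0,0,0.005],[0,0,0],0.010],[[0,0,0.005],[0,0,0],0.010],[[0,0,0.005],[0,0,0],0.010],[[0,0,0.005],[0,0,0],0.010],[[0,0,0.005],[0,0,0],0.010],[[0,0,0.005],[0,0,0],0.010],[[0,0,0.005],[0,0,0],0.010],[[0,0,0.005],[0,0,0],0.010],[[0,0,0],[0,0,0],0.010],[[0,0,0],[0,0,0],0.010]]' 70
python3 -c "
from h import *
avg(3)"
```

```text
clock: 17.7
eef_pos: [491.5, -253.6, 189.6]
eef_rot: [-0.0, 0.997, 0.083, -0.0]
ft_force: [-0.1, -0.7, -2.5]
finger_gap: 14.8
finger_force: 69.6
p [ 491.6 -253.6  189.8] sd [0.  0.  0.1] psi 9.57 z [ 0.  0. -1.] foot rel slot X,Y,z [-0.2 -0.4 20.7] F [-0.5 -0.5 -2. ] M [ 0.02 -0.02  0.03] 17.85
```

```bash
python3 -m jog '[[[0,0,0.004],[0,0,0],0.010],[[0,0,0.004],[0,0,0],0.010],[[0,0,0.001],[0,0,0],0.010],[[0,0,0.001],[0,0,0],0.010],[[0,0,0],[0,0,0],0.010],[[0,0,0],[0,0,0],0.010]]' 70
python3 -m jog '[[[0,0,0.001],[0,0,0],0.010],[[0,0,0.0005],[0,0,0],0.010],[[0,0,0],[0,0,0],0.010]]' 70
```

```text
clock: 18.45
eef_pos: [491.6, -253.5, 179.6]
eef_rot: [-0.0, 0.997, 0.083, -0.0]
ft_force: [0.4, -0.8, -2.3]
finger_gap: 15.3
finger_force: 69.6
clock: 18.75
eef_pos: [492.1, -253.9, 179.2]
eef_rot: [0.001, 0.997, 0.083, 0.001]
ft_force: [-3.1, 0.6, 14.8]
finger_gap: 14.9
finger_force: 72.2
```

Contact at the trough bottom (15 N), so I release and withdraw.

```bash
python3 -m jog '[[[0,0,-0.0008],[0,0,0],0.010],[[0,0,0],[0,0,0],0.024],[[0,0,0],[0,0,0],0.040],[[0,0,0],[0,0,0],0.050],[[0,0,0],[0,0,0],0.050],[[0,0,-0.01],[0,0,0],0.050],[[0,0,-0.02],[0,0,0],0.050],[[0,0,-0.03],[0,0,0],0.050],[[0,0,-0.04],[0,0,0],0.050],[[0,0,-0.04],[0,0,0],0.050]]'
python3 - <<'E'
from h import *
im=viewer.capture('side')
b=np.hstack([cv2.resize(im[150:400,190:390],None,fx=2.2,fy=2.2,interpolation=3),cv2.resize(viewer.capture('top')[130:300,140:300],(440-100,550-189),interpolation=3) if 0 else np.zeros((550,1,3),np.uint8)])
cv2.imwrite('pics/c6.png',b[:,:,::-1]); marks(['plate_foot','plate_grip','sand_core_mid','mallet','sanding_block'],['side']); print(status.get_state()['ft_force'])
E
```

```text
clock: 19.75
eef_pos: [491.2, -253.3, 321.0]
eef_rot: [-0.0, 0.997, 0.083, -0.0]
ft_force: [0.5, 0.3, 0.3]
finger_gap: 49.8
finger_force: 0.0
side plate_foot 0.66 [6.431e+02 3.186e+02 3.000e-01] [325. 202.]
side plate_grip 0.83 [ 489.5 -257.   181.6] [258. 292.]
side plate_grip 0.78 [641.2 319.  175.3] [329. 150.]
side sand_core_mid 0.68 [683.8 -16.7  71.8] [354. 254.]
side mallet 0.79 [357.9 199.6   1.3] [227. 220.]
side sanding_block 0.56 [ 666.4 -199.6   -2.7] [352. 342.]
[-0.97847159  0.07295404 -0.77111705]
```

View pics/c6.png

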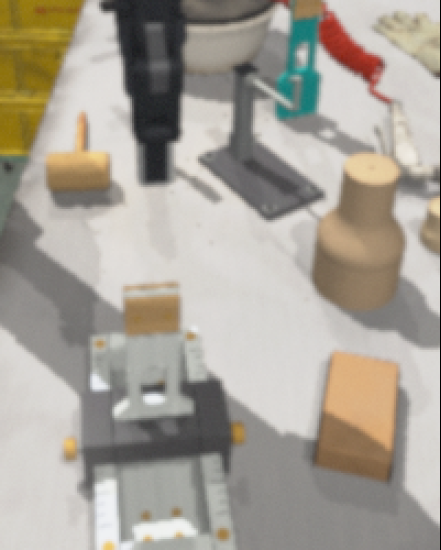

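The plate stands in the slot with its grip at (152,308), about 182 mm up as expected. The gripper is clear and the other objects haven't moved.

```bash
python3 -c "
from workcell import close_job
print(close_job())"
```

```text
the job is handed in; nothing more can be done
None
```

The stop-off plate came off the hook without being forced and stands on the trough bottom in the guide block's slot, released; the job was handed in at about 20 s, with the sand core, mallet and sanding block unmoved.

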